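Lock the swing arm of a measuring fixture with the right headed pin

TASK

Pull the short headed pin out of the fork on the fixture and park it upright in the empty middle hole of the pin stand. Swing the arm round into the fork up to its stop, then take from the stand the pin of the right length (the middle one of the three lengths) and push it down through fork and arm, past the spring catch, until its head sits fully home on the fork. Leave the over-long pin in its hole, do not disturb the beaker, bottle and V-block, and let go of everything.

Things in the scene. Friction and masses are not known exactly. Their poses are not given: they have to be found in the camera images.
- fixture: Fixed fixture: dark base plate 100 x 240 x 12 mm; origin under its centre, x across, y along it. Arm pivot at local y +75 mm. At y -75 mm an aluminium fork: pillar (local x 22 to 46 mm, 56 mm wide, 84 mm tall) with two level round-nosed cheeks 50 mm wide pointing to -x, z 26 to 40 and 70 to 84 mm. The throat between them is open to -x and +-y. Place varies; it may swap sides with the stand.
- fork_mouth (a point): Centre of the fork's vertical bore (18.4 mm diameter through both cheeks) on the top face of the upper cheek: fixture-local (0, -75, 84) mm, z up. The underside of the lock pin's head must sit here. A spring plunger in the lower cheek's bore holds a pin back: one let fall stops short; 3 to 10 N of push takes it past, none to stay.
- swing_pivot (a point): Point on the vertical pivot axis of the swing arm, fixture-local (0, 75, 55) mm.
- swing_arm (a joint): Angle (rad) of the steel arm about its vertical pivot: 0 = in the fork at its hard stop, bores in line; positive = swung out to the fixture's -x side (clockwise from above), limit 1.3. Starts at 0.5 to 1.05; stiff hinge, stays where left, 1 to 4 N at the handle moves it. Arm 26 mm wide, z 43 to 67 mm, its round eye 40 mm diameter with an 18.4 mm vertical bore.
- swing_handle (a point): Centre of the top of the arm's black upright round handle, 20 mm diameter, from z 72 to 117 mm, 80 mm from the pivot; the handle is fixed to the arm.
- swing_eye (a point): Centre of the eye's bore on the arm's upper face (z 67 mm), 150 mm from the pivot. At joint 0 it lies right under fork_mouth.
- pin_stand: Fixed aluminium block 200 x 56 x 45 mm on a dark foot plate 212 x 68 mm; origin under its centre, x along three round blind sockets at local x -75, 0, +75 mm: 18.2 mm diameter, mouth at z 45 mm with 2.5 mm chamfer, floor at z 15 mm. Lock pin and long pin stand in the outer sockets in either order; the middle one is empty.
- socket_mid (a point): Centre of the floor of the empty middle socket (z 15 mm); z up.
- lock_pin: The pin to use, head up in an outer socket: 108 mm long, 0.14 to 0.28 kg, steel. Origin at the centre of its tip, z along it to the head. Shank 16 mm diameter, 68 mm long, nose tapered to 12 mm over the last 8 mm; then collar 33 mm diameter, 9 mm thick; then round grip 26 mm diameter, 31 mm tall. Head top starts at z 123 mm.
- lock_pin_shoulder (a point): Centre of the underside of the lock pin's collar, 68 mm from its tip.
- long_pin: Same pin but with a 92 mm shank, 132 mm long overall, in the other outer socket; head top at z = 147 mm. Too long: it would strike the base plate. Stays where it is.
- short_pin: Same pin but with a 40 mm shank, 80 mm long overall, 0.14 to 0.28 kg. Origin at its tip. It starts in the fork, hanging by its collar in the upper cheek (tip at z 44 mm, head top at z 124 mm), and bars the arm from the throat. Parked, its tip is at z 15 mm.
- steel_beaker: Bystander: steel beaker, 70 mm diameter, 82 mm tall, origin under its centre.
- alcohol_bottle: Bystander: white bottle with red cap, 75 mm diameter, 184 mm tall, origin under its centre.
- v_block: Bystander: steel V-block 42 x 45 x 35 mm, origin under its centre.
Mind the look-alikes: they are no part of the job. Leave any brown or turquoise look-alike of the long_pin alone.

How it is judged:
By the outcome, as a careful person would: the job done as asked, in the order asked, and still so for the second after the job is handed in, with the robot touching nothing.
It also fails if it takes over 72 s, if anything falls off the work surface, if the arm or the gripper's body presses on something with over 40 N, if the wrist force passes 120 N, or if a joint passes its speed limit or range.

ROBOT

A 6-joint arm with a two-finger parallel gripper is mounted at the origin on a cart in front of the work surface, level with it; the furniture and walls round the work are solid. World frame = base frame: x ahead of the robot, y to its left, z up, the work surface at z = 0. Lengths are in m, angles in rad, forces in N, time in s.
With the tool pointing down it reaches from about 0.375 to 0.9 m from the base axis. Payload 3.1 kg.
Tool frame: the origin (TCP) lies between the finger pads; the fingertips stand 17 mm ahead of it and the grasp point (between the pads) lies 2 mm behind it; z points along the fingers, y is the line along which they close (so a half turn about z gives the same grasp; the last joint's range is limited). The gripper opens to 85 mm and grips with 20 to 120 N. Pads are 22 mm wide; open, the fingers measure 114 mm over their backs; the gripper's body (76 mm by 85 mm) begins 54 mm behind the grasp point. The pads swing forward as they close: fully open they stand 13 mm farther back than shut.
Start: joints at [-1.417, 0.527, 1.433, -0, 1.181, -0.178], TCP at [0.204, -0.591, 0.248] pointing down, gripper open.
Joint ranges: [-3.08, 3.08], [-0.75, 2.2], [0.22, 2.44], [-1.43, 4.57], [0, 2.65], [-2.85, 2.85]. Speed limits (rad/s): [2.79, 2.79, 3.14, 3.14, 3.14, 3.14].

INTERFACE

Orientations are given as a unit quaternion [x, y, z, w].
In Python, from station import sense, vision, order gives the robot as it stands.
- The arm moves only by the shell command python3 -m crank 'ROWS' [OPENING] [FORCE]. ROWS is JSON, a list of rows, each an object with "dp": the shift along the world's x, y, z in units of 30 mm (1.0 is 30 mm), a list of three; "angular": the turn, a rotation vector about the world's x, y, z in degrees, a list of three. In form: [{"dp": [dx, dy, dz], "angular": [ax, ay, az]}, ...]. A call has 1 to 20 rows; each row shifts and turns the commanded pose from where the row before left it; what a row does not reach is not made up. A row lasts 1/10 s, in which the tool goes at most 50 mm and 8.59 degrees, less where a joint would pass 70% of its speed; a pose out of reach is approached as far as the arm can. A call is refused whole if a number of a shift passes 1 or a number of a turn 8.59, either way. A call with a gripper value outside its range is refused whole. OPENING is the closure, from 0 (fully open) to 1 (shut), set as the call begins (- or left out, the last holds). The fingers move at their own pace and stop on an object; FORCE is the grip in N (left out, the last holds). Time passes only in rows, so rows that do not move let the fingers close. It gives the time, the measured TCP pose, the force, the opening and the grip force at its end, in the units of the state.
- sense(): the state, without advancing time (a new reading comes with each control period).
- vision.snapshot(name): name is "scene" or "top"; returns a dict with "image" (400x640x3 uint8, blue, green, red), "range_z" (400x640 float32, m along the optical axis (not along the pixel's ray), 0 where there is no reading), "mtx" (3x3 intrinsics, pixels), "pose" (4x4, takes a point from camera to world coordinates). Camera axes: x right, y down, z forward; pixel columns grow to the right and rows downward; lengths in m; the calibration is good to about 2 mm. A picture is of the moment at which its call begins.
- order.sign_off(): hands the job in; it is judged then, once.
The state is a dict: "t": time; "q": joint angles; "qd": joint speeds; "tau": joint torques, N m; "tcp_pos": TCP position; "tool_rot": TCP orientation; "force": force on the tool from outside, world axes, zero at the start; "ft_torque": the same for the moment, N m; "finger_gap": opening from 0.0 (shut) to 1.0 (fully open); "gripper_force": force on a finger pad.
Only numpy, scipy, OpenCV 4.12 (cv2) and the standard library are available. Lean on these libraries where they do the work, as an engineer would, in place of code of your own. Each camera call takes 0.05 s, during which the arm holds its last target. There are 200 camera calls.

## Working session

There is one attempt and no reset: what is moved stays moved. The work goes in short steps, Python scripts to look and compute and a shell command to move; the robot and the scene stay as the last step left them, time stands still between calls to the robot, and variables do not carry over. Pictures are saved under pics/ and viewed, at most 10 in all, crops included, and the job is handed in when it is done.

```bash
ls; mkdir -p pics
python3 - <<'E'
from station import sense,vision
import cv2,numpy as np,pickle
for n in("scene","top"):
    s=vision.snapshot(n); pickle.dump(s,open(f"{n}0.pkl","wb")); cv2.imwrite(f"pics/{n}0.png",s["image"]); print(n,s["mtx"].round(1).tolist(),s["pose"].round(3).tolist())
s=sense();print(s)
E
```

```text
pics
scene [[500.2, 0.0, 321.2], [0.0, 500.2, 199.2], [0.0, 0.0, 1.0]] [[0.93, -0.327, 0.169, 0.352], [-0.368, -0.816, 0.447, -0.55], [-0.008, -0.477, -0.879, 1.09], [0.0, 0.0, 0.0, 1.0]]
top [[370.8, 0.0, 315.4], [0.0, 370.8, 198.8], [0.0, 0.0, 1.0]] [[-0.0, -0.992, 0.129, 0.426], [-1.0, -0.003, -0.022, -0.054], [0.022, -0.129, -0.991, 1.014], [0.0, 0.0, 0.0, 1.0]]
{'t': 0.1, 'q': array([-1.41748845e+00,  5.28376544e-01,  1.43376948e+00, -1.21984609e-05,
        1.18139430e+00, -1.78494416e-01]), 'qd': array([ 0.00124739, -0.00048237, -0.00353403,  0.00055693,  0.00014586,
       -0.00118582]), 'tau': array([-3.42515777e-04, -4.43304563e+01, -1.78586751e+01, -2.67773839e-04,
        3.90495712e-03,  7.12600155e-06]), 'tcp_pos': array([ 0.20352622, -0.59029172,  0.24743088]), 'tool_rot': array([ 9.86269088e-01,  1.65143382e-01,  6.62350376e-06, -9.73826881e-04]), 'force': array([0.23470772, 0.41337163, 1.0476123 ]), 'ft_torque': array([-0.01202315, -0.01578852,  0.0689268 ]), 'gripper_force': 0.0, 'finger_gap': 1.0006369579356749}
```

View pics/top0.png

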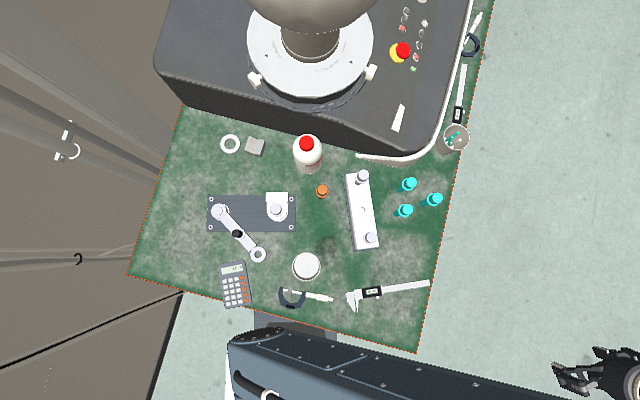

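View pics/scene0.png

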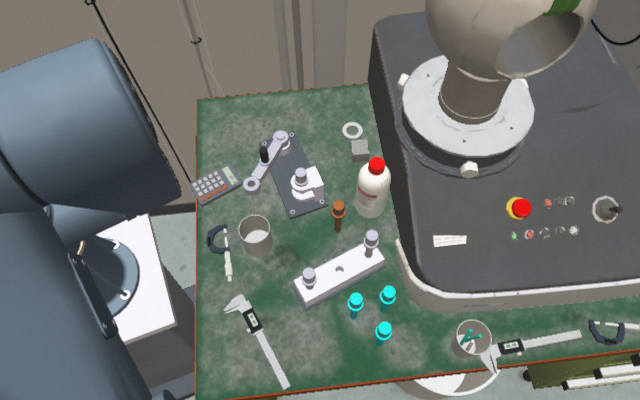

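Top view: our arm is the dark blue one at the bottom, and image up is world +x.
- Fixture: plate at (250,213), with the pivot at (220,211) and the handle at (237,233). The eye is at (258,254), and the short pin sits in the fork at (277,210).
- Stand: at (361,211), with pins at (362,178) and (370,238).
- Bystanders: bottle (307,155), beaker (306,266), V-block (255,147).
- Candidates for the lock pin: stand pins at (362,178) and (370,238), brown look-alike (322,190), turquoise ones (409,184), (405,210), (435,199). The choice is a grey pin in the stand with head top at 123 mm, so I measure next.

```bash
cat > h.py <<'E'
import numpy as np,cv2
from station import sense,vision
def cloud(s):
    z=s["range_z"]; v,u=np.indices(z.shape); K=s["mtx"]
    c=np.stack([(u-K[0,2])/K[0,0]*z,(v-K[1,2])/K[1,1]*z,z],-1)
    w=c@s["pose"][:3,:3].T+s["pose"][:3,3]; w[z==0]=np.nan; return w
def ray(s,u,v,h):
    K=s["mtx"]; d=s["pose"][:3,:3]@np.array([(u-K[0,2])/K[0,0],(v-K[1,2])/K[1,1],1]); o=s["pose"][:3,3]
    return o+d*(h-o[2])/d[2]
def proj(s,p):
    c=s["pose"][:3,:3].T@(np.array(p)-s["pose"][:3,3]); q=s["mtx"]@c; return q[:2]/q[2]
E
python3 - <<'E'
from h import *; import pickle
for n,box in(("top",(100,360,190,460)),("scene",(100,400,190,460))):
    s=pickle.load(open(n+"0.pkl","rb")); w=cloud(s); z=w[...,2]; print(n)
    m=np.zeros(z.shape,np.uint8); m[box[0]:box[1],box[2]:box[3]]=1
    for lo,hi in((.06,.075),(.078,.09),(.108,.13),(.135,.16),(.17,.2),(.04,.05),(.026,.04)):
        k=((z>lo)&(z<hi)&(m>0)).astype(np.uint8)
        N,L,st,ce=cv2.connectedComponentsWithStats(k)
        for i in range(1,N):
            if st[i,4]>12:
                p=w[L==i]; print(lo,hi,st[i].tolist(),p.mean(0).round(4),((p.max(0)+p.min(0))/2).round(4),np.median(p[:,2]).round(3))
s=pickle.load(open("top0.pkl","rb"));a=s["image"][140:280,195:385];cv2.imwrite("pics/c1.png",cv2.resize(a,None,fx=4,fy=4,interpolation=cv2.INTER_CUBIC))
E
```

```text
top
0.06 0.075 [190, 106, 109, 30, 159] [0.7549 0.1112 0.0683] [0.7557 0.1137 0.0679] 0.068
0.06 0.075 [446, 127, 14, 5, 32] [ 0.7394 -0.4434  0.0673] [ 0.738  -0.4412  0.0673] 0.067
0.06 0.075 [441, 133, 13, 18, 37] [ 0.6964 -0.4168  0.0685] [ 0.7014 -0.4221  0.068 ] 0.069
0.06 0.075 [320, 141, 87, 25, 171] [ 0.6665 -0.2001  0.0681] [ 0.6696 -0.1997  0.0675] 0.068
0.06 0.075 [297, 161, 25, 9, 33] [ 0.6332 -0.0597  0.0682] [ 0.6383 -0.0578  0.0678] 0.068
0.06 0.075 [211, 203, 55, 59, 740] [0.4668 0.1244 0.0667] [0.4643 0.1225 0.0675] 0.066
0.078 0.09 [190, 104, 45, 14, 61] [0.777  0.1936 0.0839] [0.7776 0.1948 0.0841] 0.085
0.078 0.09 [236, 117, 67, 18, 91] [0.738  0.0481 0.0836] [0.7376 0.0463 0.0839] 0.084
0.078 0.09 [446, 124, 14, 6, 29] [ 0.7405 -0.4345  0.0854] [ 0.7373 -0.4331  0.0841] 0.086
0.078 0.09 [443, 132, 12, 18, 29] [ 0.6962 -0.4148  0.0842] [ 0.6999 -0.4195  0.0842] 0.085
0.078 0.09 [319, 139, 88, 26, 155] [ 0.6659 -0.2068  0.084 ] [ 0.6698 -0.1953  0.084 ] 0.084
0.078 0.09 [297, 161, 24, 7, 28] [ 0.6331 -0.0549  0.0844] [ 0.6363 -0.0563  0.084 ] 0.085
0.078 0.09 [266
[... 7054 characters left out ...]
5, 17] [ 0.5622 -0.096   0.0331] [ 0.5632 -0.0951  0.033 ] 0.033
0.026 0.04 [244, 235, 28, 18, 75] [ 0.3786 -0.0778  0.0339] [ 0.3791 -0.0724  0.0331] 0.034
0.026 0.04 [301, 261, 83, 44, 170] [ 0.5198 -0.2263  0.0333] [ 0.5262 -0.226   0.033 ] 0.033
0.026 0.04 [336, 267, 8, 5, 21] [ 0.5282 -0.1917  0.0336] [ 0.5276 -0.1937  0.0332] 0.034
0.026 0.04 [381, 307, 7, 4, 13] [ 0.5801 -0.3117  0.0334] [ 0.5817 -0.3103  0.0327] 0.034
0.026 0.04 [350, 312, 8, 6, 17] [ 0.514  -0.2996  0.0325] [ 0.5162 -0.297   0.033 ] 0.033
0.026 0.04 [376, 341, 7, 4, 13] [ 0.5409 -0.3727  0.0318] [ 0.542  -0.3713  0.0316] 0.033
0.026 0.04 [453, 340, 7, 15, 20] [ 0.6838 -0.4402  0.0321] [ 0.6846 -0.4392  0.0331] 0.031
```

View pics/c1.png

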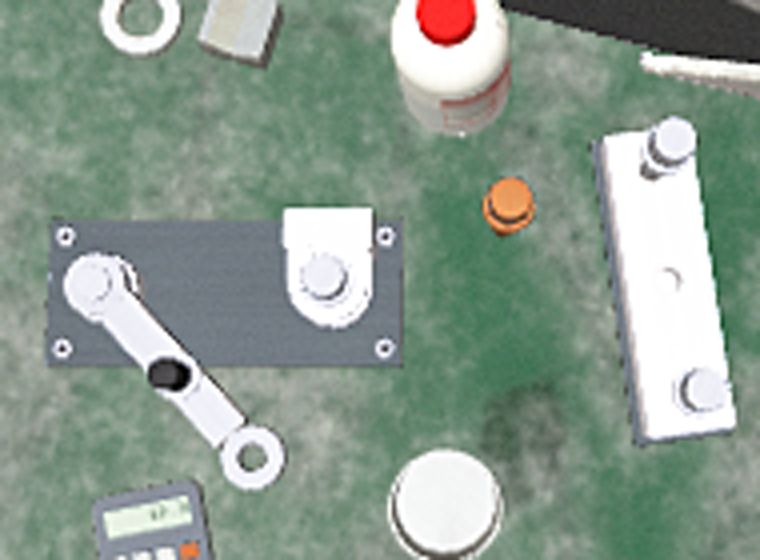

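The crop confirms it: grey stand pins at crop px (672,140) and (703,390), short pin in the fork at (325,275), brown look-alike at (510,203), handle at (168,375).
- **Lock pin:** (0.450,-0.207), head top at 123 mm.
- **Long pin:** (0.598,-0.188), head top at 147 mm, so it stays.
- **Short pin:** (0.519,0.022).
- **Middle socket:** about (0.524,-0.198).

I'll use yaw -11.5° so the fingers close across the stand.

```bash
python3 -m crank '[{"dp":[0.5,1,0],"angular":[0,0,0]},{"dp":[0.5,1,0],"angular":[0,0,-2]},{"dp":[0.5,1,0],"angular":[0,0,-2]},{"dp":[0.5,1,0],"angular":[0,0,-2]},{"dp":[0.5,1,0],"angular":[0,0,-2]},{"dp":[0.5,1,0],"angular":[0,0,-2]},{"dp":[0.5,1,0],"angular":[0,0,-1.5]},{"dp":[0.5,1,0],"angular":[0,0,0]},{"dp":[0.5,1,0],"angular":[0,0,0]},{"dp":[0.5,1,0],"angular":[0,0,0]},{"dp":[0.5,1,0],"angular":[0,0,0]},{"dp":[0.5,1,0],"angular":[0,0,0]},{"dp":[0.5,1,0],"angular":[0,0,0]},{"dp":[0.5,1,0],"angular":[0,0,0]},{"dp":[0.5,1,0],"angular":[0,0,0]},{"dp":[0.5,1,0],"angular":[0,0,0]},{"dp":[0.5,1,0],"angular":[0,0,0]},{"dp":[0.5,1,0],"angular":[0,0,0]},{"dp":[0.5,1,0],"angular":[0,0,0]},{"dp":[0.5,1,0],"angular":[0,0,0]}]' 0; python3 -m crank '[{"dp":[0.5,0.4,0],"angular":[0,0,0]},{"dp":[0,0,-1],"angular":[0,0,0]},{"dp":[0,0,-1],"angular":[0,0,0]},{"dp":[0,0,0],"angular":[0,0,0]},{"dp":[0,0,0],"angular":[0,0,0]}]'
python3 - <<'E'
from h import *
for n in("scene","top"):
    s=vision.snapshot(n); cv2.imwrite(f"pics/{n}1.png",s["image"])
    print(proj(s,(.519,.022,.124)),sense()["tcp_pos"])
s=cv2.imread("pics/scene1.png")[60:260,200:420]; t=cv2.imread("pics/top1.png")[120:320,180:400]
cv2.imwrite("pics/c2.png",cv2.resize(np.hstack([s,t]),None,fx=1.8,fy=1.8,interpolation=cv2.INTER_CUBIC))
E
```

```text
t: 2.1
tcp_pos: [0.5038, 0.0105, 0.248]
tool_rot: [0.998, 0.066, -0.0, -0.0]
force: [-0.3, -0.4, 0.1]
finger_gap: 0.998
gripper_force: 0.0
t: 2.6
tcp_pos: [0.5183, 0.0212, 0.1881]
tool_rot: [0.998, 0.065, -0.001, -0.0]
force: [-0.1, 0.1, 0.6]
finger_gap: 1.001
gripper_force: 0.0
[300.52530791 172.63847832] [0.51912103 0.02093767 0.18898978]
[275.92559838 207.99164763] [0.51951525 0.02082164 0.18949415]
```

View pics/c2.png

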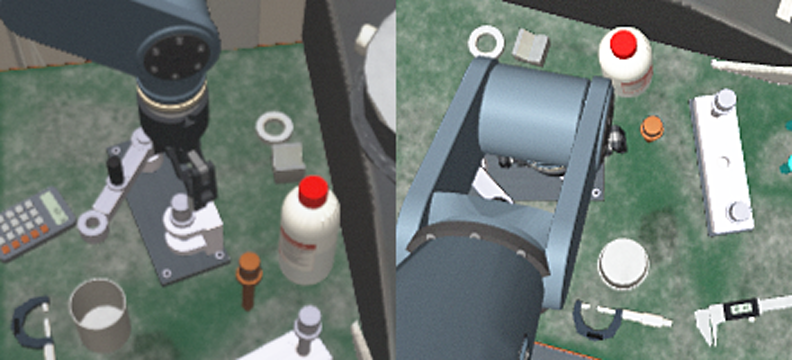

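Scene half: the open gripper hangs over the short pin at crop px (180,205), with one finger either side. The top view is hidden by the arm. I descend and grip.

```bash
python3 -m crank '[{"dp":[0,0.03,-0.8],"angular":[0,0,0]},{"dp":[0,0,-0.8],"angular":[0,0,0]},{"dp":[0,0,-0.6],"angular":[0,0,0]},{"dp":[0,0,-0.25],"angular":[0,0,0]},{"dp":[0,0,0],"angular":[0,0,0]}]' && python3 -m crank '[{"dp":[0,0,0],"angular":[0,0,0]},{"dp":[0,0,0],"angular":[0,0,0]},{"dp":[0,0,0],"angular":[0,0,0]},{"dp":[0,0,0],"angular":[0,0,0]},{"dp":[0,0,0],"angular":[0,0,0]},{"dp":[0,0,0],"angular":[0,0,0]},{"dp":[0,0,0],"angular":[0,0,0]},{"dp":[0,0,0],"angular":[0,0,0]},{"dp":[0,0,0],"angular":[0,0,0]},{"dp":[0,0,0],"angular":[0,0,0]}]' 1 60
```

```text
t: 3.2
tcp_pos: [0.5189, 0.0218, 0.115]
tool_rot: [0.998, 0.065, 0.0, 0.0]
force: [-0.9, 0.9, 0.2]
finger_gap: 1.0
gripper_force: 0.0
t: 4.2
tcp_pos: [0.5187, 0.0232, 0.1157]
tool_rot: [0.998, 0.065, 0.0, -0.001]
force: [0.3, 4.9, 6.3]
finger_gap: 0.28
gripper_force: 58.6
```

```bash
python3 -m crank '[{"dp":[0,0,0.3],"angular":[0,0,0]},{"dp":[0,0,0.5],"angular":[0,0,0]},{"dp":[0,0,0.6],"angular":[0,0,0]},{"dp":[0,0,0.7],"angular":[0,0,0]},{"dp":[0,0,0.7],"angular":[0,0,0]},{"dp":[0,0,0.7],"angular":[0,0,0]},{"dp":[0,0,0.7],"angular":[0,0,0]},{"dp":[0,-0.5,0],"angular":[0,0,0]},{"dp":[0,-0.8,0],"angular":[0,0,0]},{"dp":[0,-0.8,0],"angular":[0,0,0]},{"dp":[0,-0.8,0],"angular":[0,0,0]},{"dp":[0,-0.8,0],"angular":[0,0,0]},{"dp":[0,-0.8,0],"angular":[0,0,0]},{"dp":[0.1,-0.8,0],"angular":[0,0,0]},{"dp":[0.1,-0.8,0],"angular":[0,0,0]},{"dp":[0,-0.8,0],"angular":[0,0,0]},{"dp":[0,-0.4,0],"angular":[0,0,0]},{"dp":[0,0,0],"angular":[0,0,0]},{"dp":[0,0,0],"angular":[0,0,0]},{"dp":[0,0,0],"angular":[0,0,0]}]'
python3 - <<'E'
from h import *
for n in("scene","top"):
    s=vision.snapshot(n); cv2.imwrite(f"pics/{n}2.png",s["image"])
    print([proj(s,p).round() for p in ((.5235,-.198,.045),(.5235,-.198,.17))],sense()["tcp_pos"],sense()["force"])
s=cv2.imread("pics/scene2.png")[140:340,230:450]; t=cv2.imread("pics/top2.png")[120:320,240:460]
cv2.imwrite("pics/c3.png",cv2.resize(np.hstack([s,t]),None,fx=1.8,fy=1.8,interpolation=cv2.INTER_CUBIC))
E
```

```text
t: 6.2
tcp_pos: [0.5241, -0.1958, 0.2405]
tool_rot: [0.998, 0.066, -0.001, -0.001]
force: [0.3, 0.6, -1.9]
finger_gap: 0.282
gripper_force: 59.4
[array([339., 270.]), array([340., 247.])] [ 0.5242657  -0.19576285  0.24064124] [ 0.63070661 -0.31645781 -2.16798509]
[array([362., 210.]), array([370., 204.])] [ 0.5244404  -0.19582523  0.24078774] [-0.00353027 -0.68284671 -2.48794172]
```

View pics/c3.png

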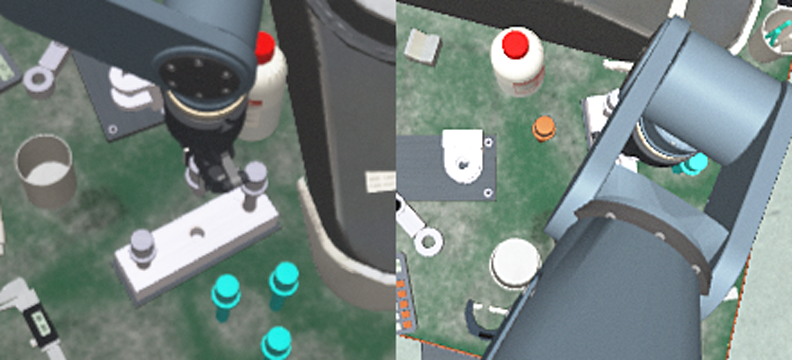

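The pin is held over the stand, and the middle hole at scene crop px (197,232) is empty. I lower in two stages and watch the force.

```bash
python3 -m crank '[{"dp":[0,-0.04,-0.6],"angular":[0,0,0]},{"dp":[0,0,-0.8],"angular":[0,0,0]},{"dp":[0,0,-0.8],"angular":[0,0,0]},{"dp":[0,0,-0.8],"angular":[0,0,0]},{"dp":[0,0,-0.6],"angular":[0,0,0]},{"dp":[0,0,-0.4],"angular":[0,0,0]},{"dp":[0,0,-0.1],"angular":[0,0,0]},{"dp":[0,0,-0.1],"angular":[0,0,0]},{"dp":[0,0,-0.1],"angular":[0,0,0]},{"dp":[0,0,-0.1],"angular":[0,0,0]},{"dp":[0,0,0],"angular":[0,0,0]}]'
```

```text
t: 7.4
tcp_pos: [0.5247, -0.1982, 0.109]
tool_rot: [0.998, 0.065, 0.0, 0.0]
force: [0.5, -0.3, -2.4]
finger_gap: 0.278
gripper_force: 59.4
```

```bash
python3 -m crank '[{"dp":[0,0,-0.15],"angular":[0,0,0]},{"dp":[0,0,-0.15],"angular":[0,0,0]},{"dp":[0,0,-0.15],"angular":[0,0,0]},{"dp":[0,0,-0.1],"angular":[0,0,0]},{"dp":[0,0,-0.1],"angular":[0,0,0]},{"dp":[0,0,-0.05],"angular":[0,0,0]},{"dp":[0,0,-0.04],"angular":[0,0,0]},{"dp":[0,0,0],"angular":[0,0,0]}]'
```

```text
t: 8.2
tcp_pos: [0.5246, -0.1981, 0.0867]
tool_rot: [0.998, 0.065, 0.0, -0.0]
force: [0.2, -0.6, -1.8]
finger_gap: 0.281
gripper_force: 59.5
```

```bash
python3 -m crank '[{"dp":[0,0,0],"angular":[0,0,0]},{"dp":[0,0,0],"angular":[0,0,0]},{"dp":[0,0,0],"angular":[0,0,0]},{"dp":[0,0,0],"angular":[0,0,0]},{"dp":[0,0,0],"angular":[0,0,0]},{"dp":[0,0,0],"angular":[0,0,0]},{"dp":[0,0,0.2],"angular":[0,0,0]},{"dp":[0,0,0.4],"angular":[0,0,0]},{"dp":[0,0,0.8],"angular":[0,0,0]},{"dp":[0,0,0.9],"angular":[0,0,0]},{"dp":[0,0,0.9],"angular":[0,0,0]},{"dp":[0,0,0.8],"angular":[0,0,0]}]' 0 20 && python3 -m crank '[{"dp":[0,0.5,0],"angular":[0,0,0]},{"dp":[0,0.9,0],"angular":[0,0,5]},{"dp":[-0.2,0.9,0],"angular":[0,0,5]},{"dp":[-0.2,0.9,0],"angular":[0,0,5]},{"dp":[-0.2,0.9,0],"angular":[0,0,5]},{"dp":[-0.3,0.9,0],"angular":[0,0,5]},{"dp":[-0.3,0.9,0],"angular":[0,0,5]},{"dp":[-0.3,0.9,0],"angular":[0,0,5]},{"dp":[-0.2,0.9,0],"angular":[0,0,5]},{"dp":[-0.2,0.9,0],"angular":[0,0,5]},{"dp":[-0.2,0.9,0],"angular":[0,0,5]},{"dp":[0,0.9,0],"angular":[0,0,5]},{"dp":[0,0.1,0],"angular":[0,0,2.5]},{"dp":[0,0,0],"angular":[0,0,0]},{"dp":[0,0,0],"angular":[0,0,0]}]' 0
python3 - <<'E'
from h import *
for n in("scene","top"):
    s=vision.snapshot(n); cv2.imwrite(f"pics/{n}3.png",s["image"])
    w=cloud(s); p=w[(w[...,2]>.085)&(w[...,2]<.1)&(abs(w[...,0]-.524)<.02)&(abs(w[...,1]+.198)<.02)]
    print(len(p),p.mean(0) if len(p) else 0,sense()["q"].round(2))
s=cv2.imread("pics/scene3.png")[80:300,220:410]
cv2.imwrite("pics/c4.png",cv2.resize(s,None,fx=2.7,fy=2.7,interpolation=cv2.INTER_CUBIC))
E
```

```text
t: 9.4
tcp_pos: [0.5248, -0.1983, 0.2091]
tool_rot: [0.998, 0.066, 0.001, 0.001]
force: [0.2, -0.1, 0.1]
finger_gap: 0.994
gripper_force: 0.0
t: 10.9
tcp_pos: [0.4609, 0.1171, 0.2063]
tool_rot: [0.843, 0.537, -0.0, -0.0]
force: [-0.2, 0.0, -0.2]
finger_gap: 0.996
gripper_force: 0.0
122 [ 0.52408524 -0.19977383  0.09426713] [ 0.01  0.39  1.84 -0.    0.91  0.45]
88 [ 0.52382977 -0.19721701  0.09415608] [ 0.01  0.39  1.84 -0.    0.91  0.45]
```

View pics/c4.png

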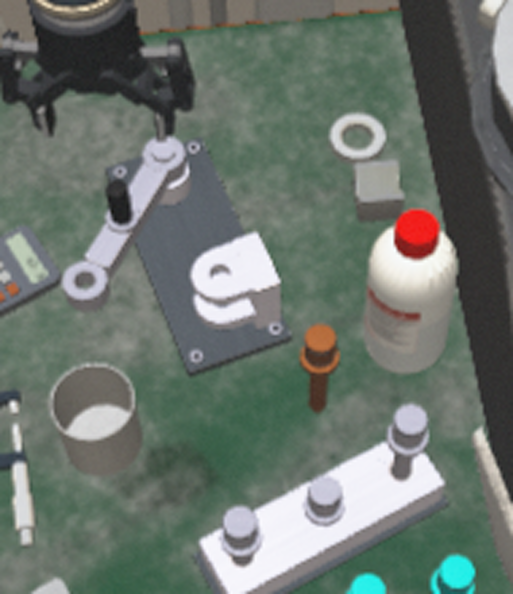

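The short pin is parked upright in the middle hole (crop px (325,497)). The fork is empty, with its bore at (217,270), and the handle at (118,200) is under the gripper. I straddle the handle with half-open fingers.

```bash
python3 -m crank '[{"dp":[0,0.04,0],"angular":[0,0,0]},{"dp":[0,0,-0.4],"angular":[0,0,0]},{"dp":[0,0,-0.6],"angular":[0,0,0]},{"dp":[0,0,-0.6],"angular":[0,0,0]},{"dp":[0,0,-0.6],"angular":[0,0,0]},{"dp":[0,0,-0.6],"angular":[0,0,0]},{"dp":[0,0,-0.4],"angular":[0,0,0]},{"dp":[0,0,-0.3],"angular":[0,0,0]},{"dp":[0,0,0],"angular":[0,0,0]}]' 0.5 && python3 -m crank '[{"dp":[0.14,-0.12,0],"angular":[0,0,0]},{"dp":[0.14,-0.12,0],"angular":[0,0,0]},{"dp":[0.14,-0.12,0],"angular":[0,0,0]},{"dp":[0.16,-0.09,0],"angular":[0,0,0]},{"dp":[0.16,-0.09,0],"angular":[0,0,0]},{"dp":[0.16,-0.09,0],"angular":[0,0,0]},{"dp":[0.16,-0.05,0],"angular":[0,0,0]},{"dp":[0.16,-0.05,0],"angular":[0,0,0]},{"dp":[0.16,-0.05,0],"angular":[0,0,0]},{"dp":[0.13,-0.02,0],"angular":[0,0,0]},{"dp":[0.13,-0.02,0],"angular":[0,0,0]},{"dp":[0.13,0,0],"angular":[0,0,0]}]'
```

```text
t: 11.9
tcp_pos: [0.4611, 0.1177, 0.1007]
tool_rot: [0.844, 0.537, -0.001, -0.001]
force: [1.0, -0.9, 0.2]
finger_gap: 0.505
gripper_force: 0.0
t: 13.1
tcp_pos: [0.5151, 0.0934, 0.1016]
tool_rot: [0.843, 0.537, 0.0, 0.0]
force: [-2.8, -0.2, -0.2]
finger_gap: 0.499
gripper_force: 0.8
```

```bash
python3 -m crank '[{"dp":[0.1,0,0],"angular":[0,0,0]},{"dp":[0.1,0,0],"angular":[0,0,0]},{"dp":[0.1,0,0],"angular":[0,0,0]},{"dp":[0.08,0,0],"angular":[0,0,0]},{"dp":[0,0,0],"angular":[0,0,0]}]'; python3 -m crank '[{"dp":[0.06,0,0],"angular":[0,0,0]},{"dp":[0,0,0],"angular":[0,0,0]}]';  python3 -m crank '[{"dp":[0.06,0,0],"angular":[0,0,0]},{"dp":[0,0,0],"angular":[0,0,0]}]'
```

```text
t: 13.6
tcp_pos: [0.527, 0.0934, 0.1017]
tool_rot: [0.843, 0.537, 0.001, 0.0]
force: [-0.6, 0.9, -0.2]
finger_gap: 0.498
gripper_force: 0.2
t: 13.8
tcp_pos: [0.5282, 0.0934, 0.1017]
tool_rot: [0.843, 0.537, 0.0, 0.0]
force: [-1.2, -0.6, -0.7]
finger_gap: 0.499
gripper_force: 0.4
t: 14.0
tcp_pos: [0.5299, 0.0934, 0.1016]
tool_rot: [0.843, 0.537, 0.0, 0.0]
force: [-1.2, -0.6, 0.4]
finger_gap: 0.5
gripper_force: 0.5
```

```bash
for i in 1 2 ; do python3 -m crank '[{"dp":[0.07,0,0],"angular":[0,0,0]},{"dp":[0,0,0],"angular":[0,0,0]}]'; done | grep -E "tcp|force:"
python3 - <<'E'
from h import *
for n in("scene","top"):
    s=vision.snapshot(n); w=cloud(s); cv2.imwrite(f"pics/{n}4.png",s["image"])
    p=w[(w[...,2]>.11)&(w[...,2]<.122)&(abs(w[...,0]-.518)<.02)&(abs(w[...,1]-.093)<.015)]
    print(len(p),p.mean(0) if len(p) else 0,[proj(s,q).round(1) for q in((.519,.0237,.084),(.519,.173,.067))])
s=cv2.imread("pics/scene4.png")[110:230,230:350]
cv2.imwrite("pics/c5.png",cv2.resize(s,None,fx=5,fy=5,interpolation=cv2.INTER_CUBIC))
E
```

```text
tcp_pos: [0.5306, 0.0935, 0.1015]
force: [-5.3, 0.1, 0.9]
gripper_force: 1.9
tcp_pos: [0.5307, 0.0937, 0.1012]
force: [-7.8, -0.1, 4.4]
gripper_force: 3.2
73 [0.51565535 0.09260804 0.11589066] [array([301., 181.]), array([280.4, 136.7])]
0 0 [array([276.6, 209.7]), array([218.5, 210.2])]
```

View pics/c5.png

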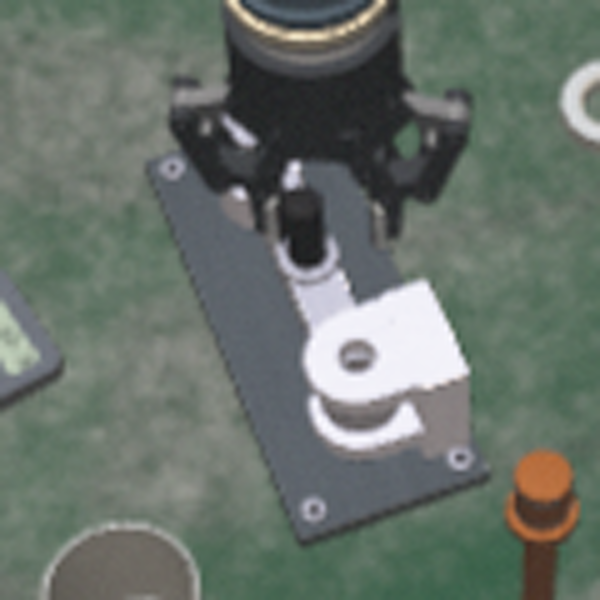

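The arm is in the throat: the bore shows at crop px (357,354) with arm steel under it, and the push force has risen to 7.8 N at the stop. I back off, lift and go to the lock pin.

```bash
python3 -m crank '[{"dp":[-0.2,0,0],"angular":[0,0,0]},{"dp":[-0.2,0,0],"angular":[0,0,0]},{"dp":[0,0,0.4],"angular":[0,0,0]},{"dp":[0,0,0.8],"angular":[0,0,0]},{"dp":[0,0,0.8],"angular":[0,0,0]},{"dp":[0,0,0.8],"angular":[0,0,0]},{"dp":[0,0,0.8],"angular":[0,0,0]},{"dp":[0,0,0],"angular":[0,0,0]}]' && python3 -m crank '[{"dp":[0,-0.5,0],"angular":[0,0,0]},{"dp":[0,-0.9,0],"angular":[0,0,-5]},{"dp":[-0.2,-0.9,0],"angular":[0,0,-5]},{"dp":[-0.2,-0.9,0],"angular":[0,0,-5]},{"dp":[-0.2,-0.9,0],"angular":[0,0,-5]},{"dp":[-0.3,-0.9,0],"angular":[0,0,-5]},{"dp":[-0.3,-0.9,0],"angular":[0,0,-5]},{"dp":[-0.3,-0.9,0],"angular":[0,0,-5]},{"dp":[-0.3,-0.9,0],"angular":[0,0,-5]},{"dp":[-0.2,-0.9,0],"angular":[0,0,-5]},{"dp":[-0.2,-0.9,0],"angular":[0,0,-5]},{"dp":[-0.1,-0.5,0],"angular":[0,0,-5]},{"dp":[0,0,0],"angular":[0,0,-2.5]},{"dp":[0,0,0],"angular":[0,0,0]},{"dp":[0,0,0],"angular":[0,0,0]}]' 0
python3 - <<'E'
from h import *
for n in("scene","top"):
    s=vision.snapshot(n); w=cloud(s); cv2.imwrite(f"pics/{n}5.png",s["image"])
    p=w[(w[...,2]>.11)&(w[...,2]<.122)&(abs(w[...,0]-.518)<.02)&(abs(w[...,1]-.093)<.02)]
    print("handle",len(p),p.mean(0) if len(p) else 0)
    q=w[(w[...,2]>.12)&(w[...,2]<.127)&(abs(w[...,0]-.45)<.02)&(abs(w[...,1]+.207)<.02)];print("lock",len(q),q.mean(0) if len(q) else 0)
E
```

```text
t: 15.3
tcp_pos: [0.5252, 0.0934, 0.214]
tool_rot: [0.843, 0.537, 0.004, 0.003]
force: [0.0, -0.3, -0.2]
finger_gap: 0.5
gripper_force: 0.0
t: 16.8
tcp_pos: [0.4521, -0.2067, 0.2088]
tool_rot: [0.998, 0.066, -0.001, -0.001]
force: [-0.0, -0.8, -1.1]
finger_gap: 1.002
gripper_force: 0.0
handle 0 0
lock 106 [ 0.44917349 -0.20875483  0.12307474]
handle 54 [0.51815661 0.09355253 0.11628892]
lock 0 0
```

```bash
python3 -m crank '[{"dp":[-0.07,-0.01,-0.4],"angular":[0,0,0]},{"dp":[0,0,-0.8],"angular":[0,0,0]},{"dp":[0,0,-0.8],"angular":[0,0,0]},{"dp":[0,0,-0.7],"angular":[0,0,0]},{"dp":[0,0,-0.4],"angular":[0,0,0]},{"dp":[0,0,0],"angular":[0,0,0]}]' && python3 -m crank '[{"dp":[0,0,0],"angular":[0,0,0]},{"dp":[0,0,0],"angular":[0,0,0]},{"dp":[0,0,0],"angular":[0,0,0]},{"dp":[0,0,0],"angular":[0,0,0]},{"dp":[0,0,0],"angular":[0,0,0]},{"dp":[0,0,0],"angular":[0,0,0]},{"dp":[0,0,0],"angular":[0,0,0]},{"dp":[0,0,0],"angular":[0,0,0]}]' 1 90
```

```text
t: 17.5
tcp_pos: [0.4501, -0.206, 0.1152]
tool_rot: [0.998, 0.066, -0.001, -0.001]
force: [-0.2, -0.0, -0.4]
finger_gap: 1.0
gripper_force: 0.0
t: 18.3
tcp_pos: [0.4513, -0.2071, 0.1177]
tool_rot: [0.998, 0.065, 0.001, 0.0]
force: [-0.2, 1.4, 6.2]
finger_gap: 0.268
gripper_force: 87.9
```

```bash
python3 -m crank '[{"dp":[0,0,0.3],"angular":[0,0,0]},{"dp":[0,0,0.5],"angular":[0,0,0]},{"dp":[0,0,0.7],"angular":[0,0,0]},{"dp":[0,0,0.8],"angular":[0,0,0]},{"dp":[0,0,0.8],"angular":[0,0,0]},{"dp":[0,0,0.8],"angular":[0,0,0]},{"dp":[0,0,0.7],"angular":[0,0,0]},{"dp":[0.1,0.5,0],"angular":[0,0,0]},{"dp":[0.2,0.8,0],"angular":[0,0,0]},{"dp":[0.3,0.8,0],"angular":[0,0,0]},{"dp":[0.3,0.8,0],"angular":[0,0,0]},{"dp":[0.3,0.8,0],"angular":[0,0,0]},{"dp":[0.3,0.8,0],"angular":[0,0,0]},{"dp":[0.3,0.8,0],"angular":[0,0,0]},{"dp":[0.2,0.8,0],"angular":[0,0,0]},{"dp":[0.2,0.8,0],"angular":[0,0,0]},{"dp":[0.1,0.6,0],"angular":[0,0,0]},{"dp":[0,0.1,0],"angular":[0,0,0]},{"dp":[0,0,0],"angular":[0,0,0]},{"dp":[0,0,0],"angular":[0,0,0]}]'
python3 - <<'E'
from h import *
x=sense()["tcp_pos"]; print(x)
s=vision.snapshot("scene"); print([(proj(s,(.519,.0237,.084))-(200,90))*3, (proj(s,x-[0,0,.1027])-(200,90))*3])
cv2.imwrite("pics/c6.png",cv2.resize(s["image"][90:270,200:400],None,fx=3,fy=3,interpolation=cv2.INTER_CUBIC))
E
```

```text
t: 20.3
tcp_pos: [0.5191, 0.021, 0.254]
tool_rot: [0.998, 0.065, -0.001, -0.0]
force: [0.4, -0.0, -1.6]
finger_gap: 0.27
gripper_force: 88.6
[0.51914306 0.0210136  0.25402574]
[array([303.11918129, 273.11721321]), array([300.56296237, 229.51191314])]
```

View pics/c6.png

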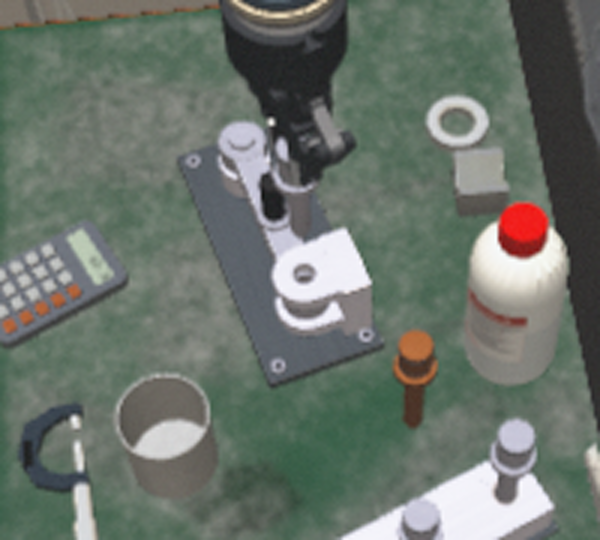

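The pin hangs upright with its tip at crop px (302,233), and the bore is at (304,272), as computed. I correct y by +2.7 mm and start in.

```bash
python3 -m crank '[{"dp":[0,0.09,-0.4],"angular":[0,0,0]},{"dp":[0,0,-0.6],"angular":[0,0,0]},{"dp":[0,0,-0.6],"angular":[0,0,0]},{"dp":[0,0,-0.35],"angular":[0,0,0]},{"dp":[0,0,-0.15],"angular":[0,0,0]},{"dp":[0,0,-0.15],"angular":[0,0,0]},{"dp":[0,0,-0.15],"angular":[0,0,0]},{"dp":[0,0,-0.15],"angular":[0,0,0]},{"dp":[0,0,0],"angular":[0,0,0]}]'
```

```text
t: 21.25
tcp_pos: [0.5196, 0.0239, 0.1778]
tool_rot: [0.998, 0.065, -0.0, -0.0]
force: [-0.1, 0.1, -2.2]
finger_gap: 0.272
gripper_force: 88.6
```

```bash
python3 -m crank '[{"dp":[0,0,-0.15],"angular":[0,0,0]},{"dp":[0,0,-0.15],"angular":[0,0,0]},{"dp":[0,0,-0.15],"angular":[0,0,0]},{"dp":[0,0,-0.15],"angular":[0,0,0]},{"dp":[0,0,-0.15],"angular":[0,0,0]},{"dp":[0,0,0],"angular":[0,0,0]}]'; python3 -m crank '[{"dp":[0,0,-0.15],"angular":[0,0,0]},{"dp":[0,0,-0.15],"angular":[0,0,0]},{"dp":[0,0,0],"angular":[0,0,0]}]'
```

```text
t: 21.85
tcp_pos: [0.5194, 0.0239, 0.1548]
tool_rot: [0.998, 0.065, -0.001, -0.0]
force: [-1.0, 0.4, -2.8]
finger_gap: 0.269
gripper_force: 88.6
t: 22.15
tcp_pos: [0.5195, 0.0239, 0.146]
tool_rot: [0.998, 0.065, -0.001, -0.0]
force: [0.7, 1.1, -2.0]
finger_gap: 0.269
gripper_force: 88.6
```

In the arm's bore with no load. I push on through the lower cheek and the catch.

```bash
python3 -m crank '[{"dp":[0,0,-0.1],"angular":[0,0,0]},{"dp":[0,0,-0.1],"angular":[0,0,0]},{"dp":[0,0,-0.1],"angular":[0,0,0]},{"dp":[0,0,-0.1],"angular":[0,0,0]},{"dp":[0,0,0],"angular":[0,0,0]}]'; python3 -m crank '[{"dp":[0,0,-0.1],"angular":[0,0,0]},{"dp":[0,0,-0.1],"angular":[0,0,0]},{"dp":[0,0,-0.1],"angular":[0,0,0]},{"dp":[0,0,0],"angular":[0,0,0]}]';python3 -m crank '[{"dp":[0,0,-0.1],"angular":[0,0,0]},{"dp":[0,0,0],"angular":[0,0,0]}]'
```

```text
t: 22.65
tcp_pos: [0.5194, 0.0241, 0.1343]
tool_rot: [0.998, 0.065, -0.0, -0.0]
force: [0.4, 1.7, -0.9]
finger_gap: 0.272
gripper_force: 88.7
t: 23.05
tcp_pos: [0.5194, 0.0241, 0.125]
tool_rot: [0.998, 0.065, -0.001, -0.0]
force: [-0.9, 2.4, -3.1]
finger_gap: 0.27
gripper_force: 88.6
t: 23.25
tcp_pos: [0.5195, 0.0241, 0.1222]
tool_rot: [0.998, 0.065, -0.0, -0.0]
force: [-1.0, 2.3, -1.2]
finger_gap: 0.271
gripper_force: 88.8
```

```bash
for i in 1 ; do python3 -m crank '[{"dp":[0,0,-0.07],"angular":[0,0,0]},{"dp":[0,0,0],"angular":[0,0,0]}]'; python3 -m crank '[{"dp":[0,0,-0.05],"angular":[0,0,0]},{"dp":[0,0,0],"angular":[0,0,0]}]'; python3 -m crank '[{"dp":[0,0,-0.05],"angular":[0,0,0]},{"dp":[0,0,0],"angular":[0,0,0]}]'; done | grep -E "tcp|^force"
```

```text
tcp_pos: [0.5195, 0.024, 0.1202]
force: [-0.4, 4.0, -0.8]
tcp_pos: [0.5196, 0.024, 0.1189]
force: [-1.9, 3.5, 1.7]
tcp_pos: [0.5197, 0.024, 0.1188]
force: [-3.9, 2.8, 12.7]
```

```bash
python3 -m crank '[{"dp":[0,0,-0.03],"angular":[0,0,0]},{"dp":[0,0,0],"angular":[0,0,0]}]'; python3 -m crank '[{"dp":[0,0,0],"angular":[0,0,0]},{"dp":[0,0,0],"angular":[0,0,0]},{"dp":[0,0,0],"angular":[0,0,0]},{"dp":[0,0,0],"angular":[0,0,0]},{"dp":[0,0,0],"angular":[0,0,0]},{"dp":[0,0,0],"angular":[0,0,0]},{"dp":[0,0,0.3],"angular":[0,0,0]},{"dp":[0,0,0.6],"angular":[0,0,0]},{"dp":[0,0,0.8],"angular":[0,0,0]},{"dp":[0,0,0.8],"angular":[0,0,0]},{"dp":[0,0,0.8],"angular":[0,0,0]},{"dp":[0,0,0.8],"angular":[0,0,0]},{"dp":[0,-0.6,0],"angular":[0,0,0]},{"dp":[0,-0.8,0],"angular":[0,0,0]},{"dp":[0,-0.8,0],"angular":[0,0,0]},{"dp":[0,-0.8,0],"angular":[0,0,0]},{"dp":[0,-0.8,0],"angular":[0,0,0]},{"dp":[0,-0.8,0],"angular":[0,0,0]},{"dp":[0,0,0],"angular":[0,0,0]},{"dp":[0,0,0],"angular":[0,0,0]}]' 0 20
python3 - <<'E'
from h import *
for n in("scene","top"):
    s=vision.snapshot(n); w=cloud(s); cv2.imwrite(f"pics/{n}7.png",s["image"])
    for nm,c,r,lo in(("head",(.519,.023),.011,.1),("cheek",(.519,.023),.03,.078),("handle",(.519,.093),.012,.1),("mid",(.524,-.198),.011,.085),("long",(.598,-.188),.011,.135)):
        k=w[(np.hypot(w[...,0]-c[0],w[...,1]-c[1])<r)&(w[...,2]>lo)&(w[...,2]<lo+.05)]
        if nm=="cheek": k=k[k[:,2]<.088]
        print(n,nm,len(k),np.median(k,0).round(4) if len(k) else 0)
s=cv2.imread("pics/scene7.png")
cv2.imwrite("pics/c7.png",cv2.resize(s[90:340,200:440],None,fx=2.4,fy=2.4,interpolation=cv2.INTER_CUBIC))
E
```

```text
t: 24.05
tcp_pos: [0.5196, 0.024, 0.1187]
tool_rot: [0.998, 0.066, 0.0, -0.0]
force: [-5.7, 3.7, 18.7]
finger_gap: 0.272
gripper_force: 91.3
t: 26.05
tcp_pos: [0.5196, -0.1142, 0.24]
tool_rot: [0.998, 0.065, 0.0, -0.0]
force: [-0.4, -0.0, 0.2]
finger_gap: 1.004
gripper_force: 0.0
scene head 48 [0.5167 0.0228 0.1245]
scene cheek 138 [0.5106 0.0072 0.084 ]
scene handle 74 [0.5177 0.0891 0.1154]
scene mid 81 [ 0.5238 -0.1978  0.0952]
scene long 84 [ 0.5975 -0.1891  0.1475]
top head 61 [0.5191 0.022  0.1238]
top cheek 203 [0.5285 0.0256 0.0839]
top handle 60 [0.5178 0.0927 0.1157]
top mid 0 0
top long 0 0
```

View pics/c7.png

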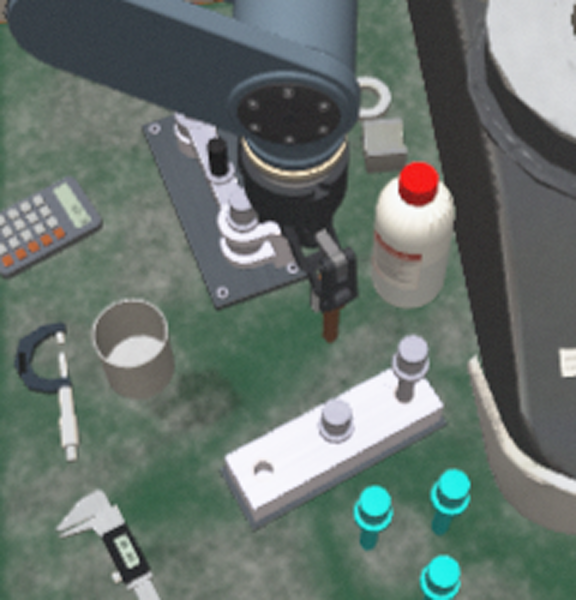

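The lock pin's head sits on the fork at crop px (240,210), with its top at z 0.124 as required. The arm is in, the short pin is in the middle hole at (337,415), and the long pin is still in its hole at (411,355). The gripper is open and clear, so I sign off.

```bash
python3 -c "
from station import order
print(order.sign_off())"
```

```text
the job is handed in; nothing more can be done
None
```

The job is done and handed in at about 26 s: the short pin is parked in the middle hole, the arm is at its stop, the lock pin is pushed past the catch with its head home on the fork, the long pin was left alone, and the gripper is open and clear.

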